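# Take the torque driver out of the pass box without breaking the lock

## Task

The torque driver has been sent through the pass box and must come out onto the blue tray. First make sure by touch that the pass box's inner door (the flap under the yellow visor) is fully shut: press on it from the outside with the fingertips until it sits firmly home. Only then open the outer door, the sliding top hatch, fully, by turning the red knob that rides on it, lift the driver out and lay it flat in the tray, leaving the hatch open, the inner door shut and everything else on the bench and in the tray where it is.

Things in the scene. Friction and masses are not known exactly. Their poses are not given: they have to be found in the camera images.
- passbox: White pass box fixed to the bench; origin under the centre of its 130 (x) x 210 (y) x 45 mm plinth. Chamber walls rise from the plinth to 95 mm. Inner door and its frame (outer face y = +105 mm) at the +y end, beyond it a shallow dry bay to y = +235 mm with 35 mm high walls. Two hatch rails along x at y = -108 and +108 mm, tops at 105 mm, from x = -60 to +190 mm.
- chamber_floor (a point): Centre of the chamber's floor, 59 mm above the bench; axes as the pass box's. The chamber is open to 110 (x) x 185 (y) mm between its walls, which end 36 mm above this floor (the hatch, when shut, lies on them).
- visor_edge (a point): Middle of the outer lower edge of the yellow visor, a plate over the inner door: 118 mm above the bench at y = +135 mm of the pass box, 130 mm wide along x, 4 mm thick, reaching back to the door frame, whose top is flush with the plate's.
- inner_door (a joint): Angle of the inner door (rad): 0 is shut against a firm stop, more is open (to 1.2), swung out to the pass box's +y over the dry bay. Vertical hinge at x = +49, y = +106 mm of the pass box; the free edge is at x = -49 mm when shut. No latch: friction (about 0.06 N m) holds it where it is left, so 1 to 2 N on the green disc swings it.
- inner_door_pad (a point): Centre of the green 30 mm disc on the outer face of the inner door (98 mm wide, 46 mm high, aluminium), 72 mm from the hinge, 69 mm above the bench. Press along the pass box's -y to shut it. The visor overhangs the shut face by 20 mm, 49 mm above this disc: the fingers must come in slanting (about 40 degrees from vertical, hand leaning out to +y).
- outer_hatch (a joint): Travel (m) of the outer door, the sliding top hatch (124 x 206 mm, aluminium frame with clear window, 6 mm thick, top at 102 mm): 0 shut over the chamber, 0.1245 fully open, moved along the pass box's +x. It carries the knob and is geared to it: 50 mm per radian of knob.
- hatch_knob (a joint): Angle (rad) of the knob on the hatch: 0 shut, about 2.49 fully open; opening turns it clockwise seen from above, about 0.1 N m. Its bar lies along the pass box's x at 0.
- hatch_knob_grip (a point): Grip point on the red knob's axis, 139 mm above the bench: bar 42 mm long, 14 mm thick, its top 7 mm above this point, standing on a 44 mm disc whose top is 23 mm below it. With the hatch shut it is at x = +25, y = -66 mm of the pass box; it moves to the pass box's +x as it turns, 50 mm per radian. Axes turn with the knob, x along the bar.
- driver_barrel (a point): Centre of the white, round barrel (26 mm thick, 98 mm long) of the torque driver (147 mm long, 0.16 kg). Its y axis runs along the driver to the barrel's butt; a 6 mm shank runs on from the barrel's other end, 49 to 99 mm to -y of this point. At the start it lies on the chamber floor, along the chamber, this point 13 mm above that floor; it can roll.
- tray: Shallow blue tray fixed to the bench; origin under its centre. 162 (x) x 262 (y) mm inside the rim, outside 182 x 282 mm, rim 28 mm high, floor 3 mm thick. The cutters lie in its +y end.
- cutters_mid (a point): Middle of the side cutters, 34 x 116 x 10 mm, lying in the tray's +y end across the tray; leave alone.
- tape: Wide roll of brown tape, 88 mm across, 50 mm high, bystander, origin under its centre.
- bottle: Blue bottle, 67 mm across, 124 mm high, bystander, origin under its centre.

How it is judged:
By the outcome, as a careful person would: the job done as asked, in the order asked, and still so for the second after the job is handed in, with the robot touching nothing.
It also fails if it takes over 72 s, if anything falls off the work surface, if the arm or the gripper's body presses on something with over 40 N, if the wrist force passes 120 N, or if a joint passes its speed limit or range.

## Robot

A 7-joint arm with a two-finger parallel gripper is mounted at the origin on the work surface; the furniture and walls round the work are solid. World frame = base frame: x ahead of the robot, y to its left, z up, the work surface at z = 0. Lengths are in m, angles in rad, forces in N, time in s.
With the tool pointing down it reaches from about 0.4 to 0.875 m from the base axis. Payload 19.3 kg.
Tool frame: the origin (TCP) lies midway between the tips of the shut fingers; the grasp point (between the pads) lies 19 mm behind it; z points along the fingers, y is the line along which they close (so a half turn about z gives the same grasp; the last joint's range is limited). The gripper opens to 85 mm and grips with 20 to 120 N. Pads are 22 mm wide; open, the fingers measure 114 mm over their backs; the gripper's body (76 mm by 85 mm) begins 54 mm behind the grasp point. The pads swing forward as they close: fully open they stand 13 mm farther back than shut.
Start: joints at [-1.209, 0.521, -0.036, 1.599, 0.021, 1.021, -0.113], TCP at [0.262, 0.568, 0.231] pointing down, gripper open.
Joint ranges: [-2.91, 2.91], [-0.3, 2.13], [-1.5, 1.42], [0.17, 2.43], [-1.26, 4.41], [0.16, 1.93], [-2.52, 2.52]. Speed limits (rad/s): [1.89, 1.89, 2.39, 2.39, 3.01, 3.01, 3.01].

## Interface

Orientations are given as [roll, pitch, yaw] about the fixed x, y, z axes, in that order (R = Rz(yaw) Ry(pitch) Rx(roll)).
In Python, from workcell import * gives the robot as it stands. The module is installed in compiled form; this text tells all that it offers.
- The arm moves only by the tool play_rows, never from a script. Its argument "deltas" is a list of rows, each a list of 7 numbers: the shift along the tool's x, y, z in units of 500 mm (1.0 is 500 mm), then the turn, a rotation vector about the tool's x, y, z in units of 120 degrees (1.0 is 120 degrees), then the closure, from 0 (fully open) to 1 (shut). A call has 1 to 10 rows; each row is the pose to reach, as a shift and turn from the pose commanded when the call began, along the tool's axes at that moment; what a row does not reach only later rows make up. A row lasts 1/10 s, in which the tool goes at most 50 mm and 8.59 degrees, less where a joint would pass 70% of its speed; a pose out of reach is approached as far as the arm can. A call with a number of a shift or a turn outside -1 to 1 is refused whole. A call with a gripper value outside its range is refused whole. The fingers move at their own pace and stop on an object; "newtons" is the grip in N (left out, the last holds). Time passes only in rows, so rows that repeat a pose let the fingers close. It gives the time, the measured TCP pose, the force, the opening and the grip force at its end, in the units of the state.
- observe(): the state, without advancing time (a new reading comes with each control period).
- grab_frame(name): name is "scene" or "side" or "wrist"; returns the picture (384x512x3 uint8, red, green, blue); there is no depth.
- get_calibration(name): a dict with "fovy" (degrees; the focal length in pixels is half the picture's height over the tangent of half this angle, whatever the lens; pixels are square), "cx", "cy" (the principal point, pixels), "xyz" and "rotation" of the camera in the world. Camera axes: x right, y down, z forward; pixel columns grow to the right and rows downward; lengths in m; the calibration is good to about 2 mm. A picture is of the moment at which its call begins: read the wrist's pose just before it. get_calibration takes no time and is no camera call; for the wrist camera it gives the pose at the moment of the call.
- job_done(): hands the job in; it is judged then, once.
The state is a dict: "clock": time; "qpos": joint angles; "qd": joint speeds; "joint_efforts": joint torques, N m; "position": TCP position; "tool_rot": TCP orientation; "force": force on the tool from outside, world axes, zero at the start; "moment": the same for the moment, N m; "grip_width": finger opening in m; "finger_force": force on a finger pad.
Only numpy, scipy, OpenCV 4.12 (cv2) and the standard library are available. Lean on these libraries where they do the work, as an engineer would, in place of code of your own. Each camera call takes 0.05 s, during which the arm holds its last target. There are 200 camera calls.

## Working session

There is one attempt and no reset: what is moved stays moved. The work goes in short steps, Python scripts to look and compute and a tool call to move; the robot and the scene stay as the last step left them, time stands still between calls to the robot, and variables do not carry over. Pictures are saved under pics/ and viewed, at most 10 in all, crops included, and the job is handed in when it is done.

Besides the shell and the picture viewer there is one more tool, called after "Emit:" as name(argument=value, ...), one argument or row to a line, values as JSON. play_rows: Moves the arm, as the interface text tells. Its arguments: {"type":"object","properties":{"deltas":{"type":"array"},"newtons":{"type":"number"}},"required":["deltas"]}

```bash
mkdir -p pics; ls; python3 - <<'E'
from workcell import *
import cv2,numpy as np
for n in ["scene","side","wrist"]:
    c=get_calibration(n); im=grab_frame(n); cv2.imwrite(f"pics/{n}0.png",im[:,:,::-1]); print(n,c)
s=observe(); print(s)
a=cv2.imread("pics/scene0.png");b=cv2.imread("pics/side0.png")
cv2.imwrite("pics/a0.png",cv2.resize(a,(800,600)));cv2.imwrite("pics/b0.png",cv2.resize(b,(800,600)))
E
```

```text
pics
scene {'fovy': 43.6177946883393, 'cx': 251.79569099336626, 'cy': 193.25222377854854, 'xyz': array([-0.30406957, -0.93592645,  0.98502741]), 'rotation': array([-2.16965517,  0.00227763, -0.70168405])}
side {'fovy': 56.21811556449357, 'cx': 249.79608084842343, 'cy': 185.05965194487158, 'xyz': array([0.50705571, 1.21214867, 0.83377352]), 'rotation': array([-2.11408959, -0.021378  , -3.09769998])}
wrist {'fovy': 69.46238316145926, 'cx': 260.2259600953837, 'cy': 191.2913177199562, 'xyz': array([0.19793627, 0.59628905, 0.37316662]), 'rotation': array([2.86071598e+00, 1.68307510e-03, 1.13942110e+00])}
{'clock': 0.15, 'qpos': array([-1.20921376,  0.52184553, -0.03630684,  1.59986444,  0.02117649,
        1.02109079, -0.11279318]), 'qd': array([-0.00183294, -0.00096689,  0.00012677, -0.00130924,  0.00156816,
        0.00078677,  0.00126348]), 'joint_efforts': array([ 1.18646505e-03, -9.27381420e+01,  1.98050536e+00, -3.70053542e+01,
        1.79368799e-02,  6.43495689e-03, -4.10086864e-05]), 'position': array([0.26148537, 0.56740163, 0.23088236]), 'tool_rot': array([-3.14076971e+00,  4.48904470e-05,  2.70977424e+00]), 'force': array([ 0.13650815, -0.07223001,  0.13194383]), 'moment': array([0.01188342, 0.02504595, 0.04591112]), 'finger_force': 0.0, 'grip_width': 0.0856356873717925}
```

View pics/a0.png

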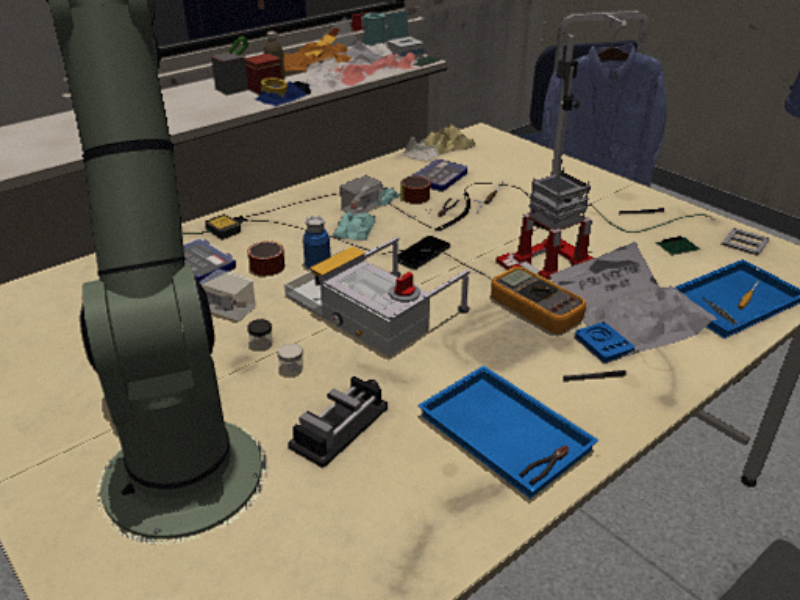

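View pics/b0.png

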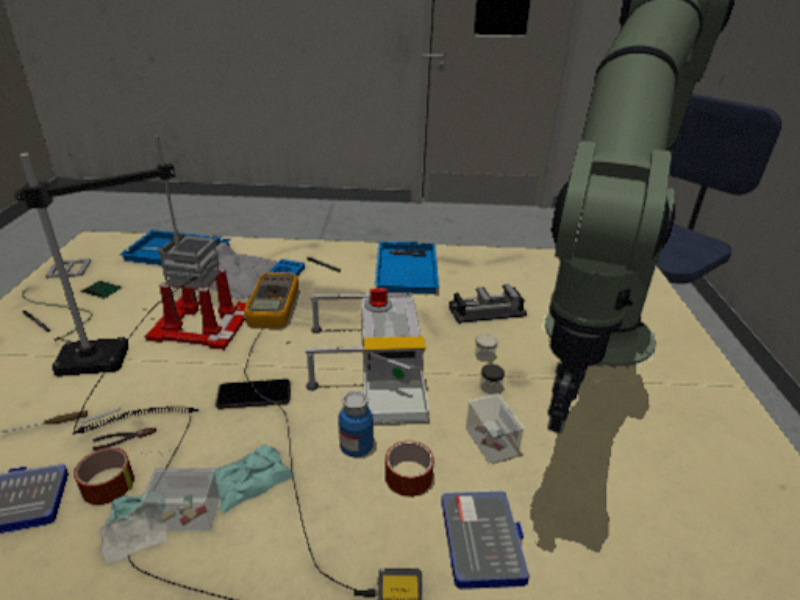

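The scene view shows the pass box at about (375,290) of 800x600, with the tray at (507,430), its cutters at the near end. The side view shows the inner door ajar, its green disc at (398,373). The bottle (355,425) and tape (410,468) stand beyond the bay.

```bash
cat > h.py <<'E'
import numpy as np,cv2
from scipy.spatial.transform import Rotation as R
def K(c): f=192/np.tan(np.radians(c["fovy"])/2); return np.array([[f,0,c["cx"]],[0,f,c["cy"]],[0,0,1]])
def rot(c): return R.from_euler("xyz",c["rotation"]).as_matrix()
def ray(c,uv): d=rot(c)@np.linalg.solve(K(c),[uv[0],uv[1],1]); return c["xyz"],d/np.linalg.norm(d)
def onz(c,uv,z): o,d=ray(c,uv); return o+d*(z-o[2])/d[2]
def proj(c,p): q=K(c)@(rot(c).T@(np.atleast_2d(p)-c["xyz"]).T); return (q[:2]/q[2]).T
def tri(c1,u1,c2,u2):
    o1,d1=ray(c1,u1);o2,d2=ray(c2,u2)
    s=np.linalg.lstsq(np.c_[d1,-d2],o2-o1,rcond=None)[0]
    a,b=o1+d1*s[0],o2+d2*s[1]; return (a+b)/2,np.linalg.norm(a-b)
def blobs(im,lo,hi,roi,amin=15):
    h=cv2.cvtColor(im,cv2.COLOR_RGB2HSV); m=cv2.inRange(h,np.array(lo),np.array(hi))
    z=np.zeros_like(m);x0,y0,x1,y1=roi;z[y0:y1,x0:x1]=m[y0:y1,x0:x1]
    cs=cv2.findContours(z,cv2.RETR_EXTERNAL,cv2.CHAIN_APPROX_NONE)[0]
    return sorted([c for c in cs if cv2.contourArea(c)>=amin],key=cv2.contourArea,reverse=True)
def cen(c): m=cv2.moments(c); return np.array([m["m10"],m["m01"]])/m["m00"]
E
python3 - <<'E'
from h import *; from workcell import get_calibration
np.set_printoptions(precision=4,suppress=True)
S,D=get_calibration("scene"),get_calibration("side")
a=cv2.imread("pics/scene0.png")[:,:,::-1].copy();b=cv2.imread("pics/side0.png")[:,:,::-1].copy()
def show(n,im,c,lo,hi,roi,z):
    for k in blobs(im,lo,hi,roi)[:2]:
        bx=cv2.boxPoints(cv2.minAreaRect(k)); print(n,"area",cv2.contourArea(k),"cen",cen(k),onz(c,cen(k),z),"\n",np.c_[bx,[onz(c,p,z) for p in bx]])
Y=([18,120,90],[32,255,255]);Rr=([0,150,80],[8,255,255]);B=([98,150,60],[112,255,255]);G=([40,80,40],[85,255,255])
show("yel S",a,S,*Y,(190,150,245,185),.122); show("yel D",b,D,*Y,(225,205,280,235),.122)
show("red S",a,S,*Rr,(235,165,280,200),.146); show("red D",b,D,*Rr,(225,175,260,205),.146)
show("tray S",a,S,*B,(260,230,390,320),.028); show("tray D",b,D,*B,(235,150,285,190),.028)
show("green D",b,D,*G,(240,225,270,250),.069)
show("bottle S",a,S,*B,(185,140,215,175),.06)
def crop(im,x,y,w,h,s): return cv2.resize(im[y:y+h,x:x+w],None,fx=s,fy=s,interpolation=cv2.INTER_CUBIC)
o=np.hstack([crop(a,180,140,130,100,3.07)[:300,:399],crop(b,195,180,130,150,3.07)[:300,:399]])
o=np.vstack([o,np.hstack([crop(b,195,235,130,100,3.07)[:300,:399],crop(a,260,230,130,100,3.07)[:300,:399]])])
cv2.imwrite("pics/c0.png",o[:,:,::-1])
E
```

```text
yel S area 208.5 cen [215.6107 166.2382] [0.5225 0.2401 0.122 ] 
 [[198.8043 170.6263   0.4612   0.2541   0.122 ]
 [228.8096 154.9093   0.6062   0.2728   0.122 ]
 [232.4502 161.8594   0.5856   0.2256   0.122 ]
 [202.4448 177.5765   0.4449   0.2096   0.122 ]]
yel D area 264.0 cen [251.8251 219.2096] [0.5273 0.2517 0.122 ] 
 [[233.     215.       0.5914   0.2327   0.122 ]
 [272.     215.       0.4602   0.2231   0.122 ]
 [272.     223.       0.4606   0.2676   0.122 ]
 [233.     223.       0.5877   0.2768   0.122 ]]
red S area 15.5 cen [261.6237 185.2903] [0.5408 0.0183 0.146 ] 
 [[256.6    186.2      0.5253   0.0247   0.146 ]
 [264.2    182.4      0.5582   0.0257   0.146 ]
 [265.6    185.2      0.5508   0.0105   0.146 ]
 [258.0001 189.       0.5182   0.0097   0.146 ]]
red D area 15.0 cen [242.1333 193.7222] [0.5669 0.1352 0.146 ] 
 [[237.     192.       0.586    0.1252   0.146 ]
 [247.     192.       0.5502   0.1224   0.146 ]
 [247.     195.       0.5492   0.1423   0.146 ]
 [237.     195.       0.5845   0.145    0.146 ]]
tray S area 4259.0 cen [325.3015 273.1271] [ 0.4986 -0.3066  0.028
[... 282 characters left out ...]
5.       0.6054  -0.4105   0.028 ]
 [280.     155.       0.409   -0.4276   0.028 ]
 [280.     187.       0.4177  -0.116    0.028 ]
 [241.     187.       0.5854  -0.1028   0.028 ]]
green D area 33.5 cen [254.3781 238.3781] [0.5162 0.2855 0.069 ] 
 [[249.5    237.5      0.5325   0.2821   0.069 ]
 [253.5    233.5      0.52     0.2602   0.069 ]
 [259.     239.       0.5009   0.2876   0.069 ]
 [255.     243.       0.5134   0.3087   0.069 ]]
bottle S area 85.5 cen [202.193  152.5205] [0.6039 0.4419 0.06  ] 
 [[194.4673 148.1394   0.601    0.4907   0.06  ]
 [209.5246 146.7705   0.6531   0.461    0.06  ]
 [210.3197 155.5164   0.6142   0.4023   0.06  ]
 [195.2623 156.8853   0.5638   0.4314   0.06  ]]
```

View pics/c0.png

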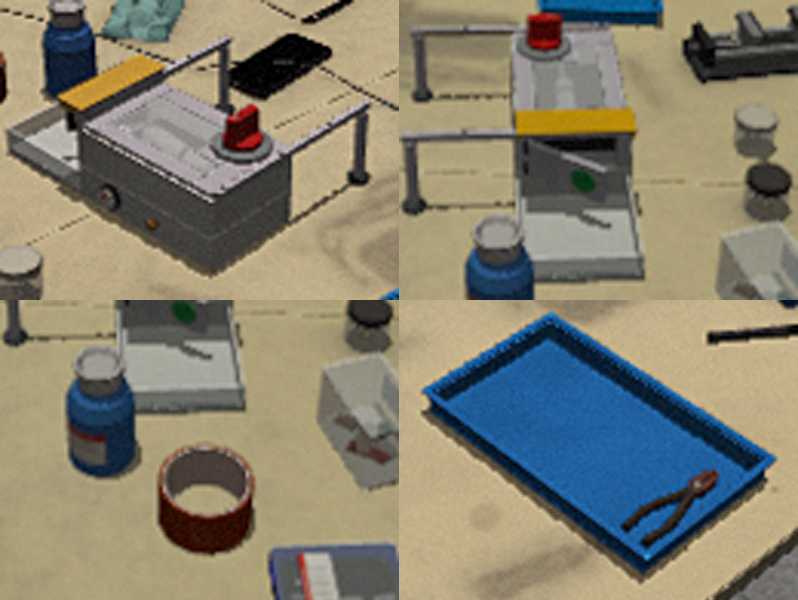

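The close-up shows the visor, knob (bar along the box's x), rail ends, bay and tray corners clearly, with the cutters at the tray's world −y end. I will fit coarse poses from these corners.

```bash
cat >> h.py <<'E'
def fit2(loc,w):
    loc=np.array(loc)[:,:2];w=np.array(w)[:,:2];a,b=loc-loc.mean(0),w-w.mean(0)
    yaw=np.arctan2((a[:,0]*b[:,1]-a[:,1]*b[:,0]).sum(),(a*b).sum())
    r=R.from_euler("z",yaw).as_matrix()[:2,:2];t=w.mean(0)-r@loc.mean(0)
    return t,yaw,(w-(loc@r.T+t))*1000
def world(t,yaw,p): p=np.array(p,float); q=R.from_euler("z",yaw).apply(p); return q+np.r_[t,0]
E
python3 - <<'E'
from h import *; from workcell import get_calibration
np.set_printoptions(precision=4,suppress=True)
S,D=get_calibration("scene"),get_calibration("side")
s=lambda x,y:(180+x/3.07,140+y/3.07)
d=lambda x,y:(195+(x-399)/3.07,180+y/3.07)
e=lambda x,y:(195+x/3.07,235+(y-300)/3.07)
t=lambda x,y:(260+(x-399)/3.07,230+(y-300)/3.07)
P=[(S,s(228,40),(190,108,105)),(S,s(367,104),(190,-108,105)),(S,s(208,273),(-65,-105,0)),(S,s(290,150),(65,-105,95)),
 (D,d(413,32),(190,-108,105)),(D,d(407,138),(190,108,105)),(D,d(518,132),(65,135,118)),(D,d(635,132),(-65,135,118)),
 (S,s(60,104),(-65,135,118)),(S,s(163,62),(65,135,122)),(D,e(243,408),(-65,235,0)),(D,d(638,111),(-65,105,122)),(S,s(8,137),(-65,235,35))]
w=[onz(c,u,l[2]/1000) for c,u,l in P]; T,y,r=fit2(np.array([p[2] for p in P])/1e3,w); print(T,y);print(np.c_[[p[2] for p in P],r])
Q=[((423,390),(91,-141)),((551,313),(-91,-141)),((775,458),(-91,141)),((643,558),(91,141))]
w=[onz(S,t(*u),.028) for u,_ in Q]; print(fit2(np.array([q[1] for q in Q])/1e3,w))
print("bottle top",onz(D,e(100,358),.124),"tape",onz(D,e(206,462),.05),"bottle S top",onz(S,s(70,8),.12))
g=onz(D,(254.4,238.4),.069);print("disc",g)
E
```

```text
[0.5348 0.1249] 0.1212774668007334
[[ 190.      108.      105.       -5.73     -8.6876]
 [ 190.     -108.      105.       -7.282    -6.6932]
 [ -65.     -105.        0.       -1.3401    4.9266]
 [  65.     -105.       95.       -1.4629    3.7336]
 [ 190.     -108.      105.       -2.9444   19.5192]
 [ 190.      108.      105.       -5.3579   18.3089]
 [  65.      135.      118.        2.642     4.5661]
 [ -65.      135.      118.        6.8677   11.279 ]
 [ -65.      135.      118.        0.5428  -10.4916]
 [  65.      135.      122.       11.5533  -33.6129]
 [ -65.      235.        0.        6.1589    6.5863]
 [ -65.      105.      122.       -0.1157    8.1873]
 [ -65.      235.       35.       -3.5318  -17.6217]]
(array([ 0.5032, -0.2946]), np.float64(-3.1300823965512445), array([[ 2.0981, -2.8959],
       [-2.4426, -3.0229],
       [-0.4891,  2.3498],
       [ 0.8336,  3.5691]]))
bottle top [0.5908 0.4273 0.124 ] tape [0.4871 0.4807 0.05  ] bottle S top [0.5909 0.4133 0.12  ]
disc [0.5161 0.2856 0.069 ]
```

```bash
cat >> h.py <<'E'
def delta(pos,rm,s=None):
    """tool-axis shift (units of 500 mm) and turn (units of 120 deg) to the target pose"""
    if s is None:
        from workcell import observe; s=observe()
    r0=R.from_euler("xyz",s["tool_rot"]); 
    return np.round(np.r_[r0.inv().apply(np.array(pos)-s["position"])/.5,(r0.inv()*rm).as_rotvec()/np.radians(120)],4)
down=lambda yaw: R.from_euler("xyz",[np.pi,0,yaw])
E
python3 - <<'E'
from h import *
print(delta([.52,.15,.42],down(1.69)))
E
```

```text
[-8.190e-01 -5.421e-01 -3.778e-01 -3.000e-04  2.000e-04  4.869e-01]
```

Emit:
play_rows(
  deltas=[
    [0, 0, -0.1, 0, 0, 0.05, 0],
    [-0.08, -0.05, -0.2, 0, 0, 0.1, 0],
    [-0.16, -0.1, -0.28, 0, 0, 0.16, 0],
    [-0.25, -0.16, -0.34, 0, 0, 0.22, 0],
    [-0.34, -0.22, -0.38, 0, 0, 0.28, 0],
    [-0.43, -0.28, -0.38, 0, 0, 0.34, 0],
    [-0.52, -0.34, -0.38, 0, 0, 0.4, 0],
    [-0.61, -0.4, -0.38, 0, 0, 0.46, 0],
    [-0.7, -0.46, -0.38, 0, 0, 0.487, 0],
    [-0.79, -0.52, -0.38, 0, 0, 0.487, 0],
  ],
)

```text
clock: 1.15
position: [0.4776, 0.2205, 0.4206]
tool_rot: [3.141, -0.0, 1.688]
force: [1.3, 1.1, 0.6]
grip_width: 0.085
finger_force: 0.0
```

```bash
python3 - <<'E'
from h import *; from workcell import *
np.set_printoptions(precision=4,suppress=True)
s=observe(); print(s["clock"],s["position"],s["tool_rot"],s["qpos"],delta([.52,.15,.42],down(1.69)))
im=grab_frame("wrist");cv2.imwrite("pics/w1.png",cv2.resize(im,(800,600),interpolation=cv2.INTER_CUBIC)[:,:,::-1]);cv2.imwrite("pics/w1r.png",im[:,:,::-1])
import pickle;pickle.dump(get_calibration("wrist"),open("w1.pkl","wb"));print(get_calibration("wrist"))
E
```

```text
1.15 [0.4776 0.2205 0.4206] [ 3.1414 -0.0003  1.6877] [-0.8231  0.2172  0.3479  1.5869 -0.0756  1.3504 -0.3494] [-0.1499  0.0679  0.0012  0.0001 -0.0001 -0.0011]
{'fovy': 69.46238316145926, 'cx': 260.2259600953837, 'cy': 191.2913177199562, 'xyz': array([0.4735, 0.2823, 0.5632]), 'rotation': array([ 2.8579, -0.0019,  0.1108])}
```

View pics/w1.png

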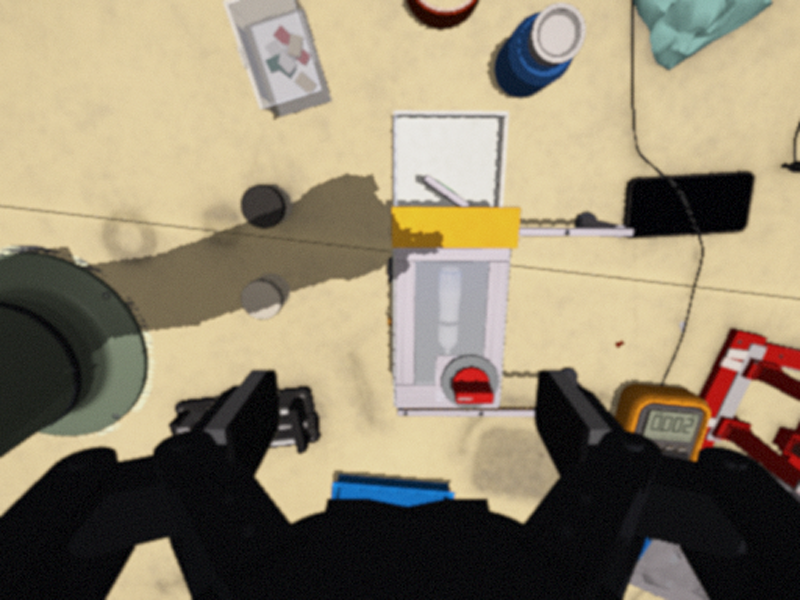

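The wrist view shows the box nearly square to the camera. The visor is (391..520, 207..247), the bay corners are (391,112) and (508,112), the knob is about (472,383), the driver's barrel is (450,265..322) with its butt towards +y, and the door stands ajar from (420,178).

```bash
python3 - <<'E'
from h import *; import pickle
from workcell import get_calibration
np.set_printoptions(precision=4,suppress=True)
C=pickle.load(open("w1.pkl","rb")); im=cv2.imread("pics/w1r.png")[:,:,::-1].copy()
k=blobs(im,[18,120,90],[32,255,255],(240,125,340,165))[0]; bx=cv2.boxPoints(cv2.minAreaRect(k)); print("visor",bx.ravel(),cen(k)); bx=bx[np.argsort(bx[:,1])][:2]; bx=bx[np.argsort(bx[:,0])]
f=.64
P=[(bx[0]-[.3,.3],(-65,135,122)),(bx[1]+[.7,-.3],(65,135,122)),((391*f,112*f),(-65,235,35)),((508*f,112*f),(65,235,35))]
w=[onz(C,u,l[2]/1e3) for u,l in P]; T,y,r=fit2(np.array([p[1] for p in P])/1e3,w); print(T,y);print(r)
kr=blobs(im,[0,150,120],[8,255,255],(270,220,330,270)); print("knob red rect",cv2.minAreaRect(kr[0]),cen(kr[0]))
inv=lambda p:R.from_euler("z",-y).apply(p-np.r_[T,0])
print("knob expect px",proj(C,world(T,y,[.025,-.066,.146])),"box-frame knob",inv(onz(C,cen(kr[0]),.146)))
for u in [(450,265),(447,322),(448,350)]: print("driver",inv(onz(C,np.array(u)*f,.075)))
print("bottle",onz(C,(557*f,34*f),.124), inv(onz(C,(557*f,34*f),.124)),"tape?")
print("door tip",inv(onz(C,(420*f,178*f),.092)))
S,D=get_calibration("scene"),get_calibration("side")
print("proj scene rail end",proj(S,world(T,y,[[.19,-.108,.105],[-.065,-.105,0],[.025,-.066,.146]])),"meas (299.5,173.9) (247.8,228.9) (259,178)")
E
```

```text
visor [250. 132. 333. 132. 333. 158. 250. 158.] [290.941  144.8612]
[0.5419 0.1209] 0.11286394570798401
[[-0.5819  1.3102]
 [ 0.6487  1.1595]
 [-1.1185 -1.2361]
 [ 1.0517 -1.2335]]
knob red rect ((303.5, 254.0), (6.0, 23.0), 90.0) [303.0511 253.963 ]
knob expect px [[304.4688 255.305 ]] box-frame knob [ 0.0225 -0.0635  0.146 ]
driver [0.0008 0.0661 0.075 ]
driver [-0.001  -0.0032  0.075 ]
driver [ 0.0011 -0.0392  0.075 ]
bottle [0.5953 0.4161 0.124 ] [0.0863 0.2873 0.124 ] tape?
door tip [-0.0348  0.1627  0.092 ]
proj scene rail end [[302.1492 172.4103]
 [251.1763 229.2356]
 [261.2874 176.5556]] meas (299.5,173.9) (247.8,228.9) (259,178)
```

```bash
cat >> h.py <<'E'
T=np.array([.5405,.122]);YAW=.113
box=lambda *p: world(T,YAW,np.array(p)/1e3)
def inbox(p): return np.round(R.from_euler("z",-YAW).apply(np.array(p)-np.r_[T,0])*1e3,1)
tilt=lambda deg: R.from_euler("z",YAW)*R.from_euler("x",-deg,degrees=True)*R.from_euler("z",-YAW)*down(YAW+np.pi/2)
E
python3 - <<'E'
from h import *
print(delta(box(-15,230,150),tilt(40)))
E
```

```text
[ 2.679e-01  6.530e-02  5.415e-01  5.000e-04 -3.322e-01 -1.500e-03]
```

Emit:
play_rows(
  deltas=[
    [0.06, 0.01, 0.06, 0, -0.05, 0, 0.3],
    [0.12, 0.03, 0.12, 0, -0.11, 0, 0.6],
    [0.18, 0.05, 0.2, 0, -0.17, 0, 1],
    [0.24, 0.065, 0.28, 0, -0.23, 0, 1],
    [0.268, 0.065, 0.36, 0, -0.29, 0, 1],
    [0.268, 0.065, 0.43, 0, -0.332, 0, 1],
    [0.268, 0.065, 0.5, 0, -0.332, 0, 1],
    [0.268, 0.065, 0.542, 0, -0.332, 0, 1],
    [0.268, 0.065, 0.542, 0, -0.332, 0, 1],
  ],
)

```text
clock: 2.1
position: [0.4922, 0.3585, 0.1464]
tool_rot: [-3.137, 0.699, 1.693]
force: [-0.4, 0.3, 0.6]
grip_width: -0.0004
finger_force: 0.0
```

```bash
python3 - <<'E'
from h import *; from workcell import *
np.set_printoptions(precision=4,suppress=True)
s=observe(); print(s["position"],inbox(s["position"]),s["tool_rot"],s["qpos"],s["force"],s["grip_width"])
r0=R.from_euler("xyz",s["tool_rot"])
for p in [(-15,207,66),(-15,180,66),(-23,124,66)]: print(p,delta(box(*p),tilt(40),s))
im=grab_frame("side")
w=grab_frame("wrist");cv2.imwrite("pics/d1.png",np.hstack([cv2.resize(im[190:310,190:310],(400,400)),cv2.resize(w,(400,300))[:,:,:] if 0 else cv2.copyMakeBorder(cv2.resize(w,(400,300)),0,100,0,0,cv2.BORDER_CONSTANT)])[:,:,::-1])
E
```

```text
[0.4922 0.3585 0.1464] [-21.4 240.4 146.4] [-3.1368  0.699   1.6932] [-1.1473  0.9047  0.3351  1.3887  0.232   1.3853 -0.8492] [-0.3591  0.2692  0.6019] -0.0003805869361929008
(-15, 207, 66) [0.0521 0.0129 0.1661 0.0006 0.0004 0.0034]
(-15, 180, 66) [0.0108 0.0126 0.2008 0.0006 0.0004 0.0034]
(-23, 124, 66) [-0.0748 -0.0042  0.2729  0.0006  0.0004  0.0034]
```

View pics/d1.png

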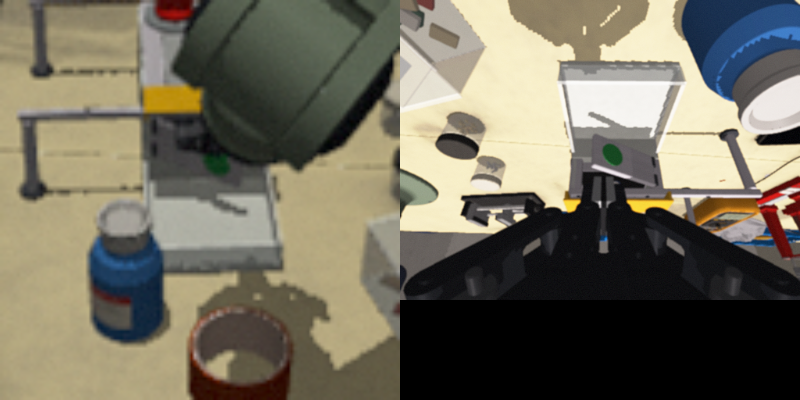

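The wrist view shows the door ajar with its green disc just beyond the fingertips, and the bottle clear to the right. I go down outside the door, then push.

Emit:
play_rows(
  deltas=[
    [0.02, 0.006, 0.04, 0, 0, 0.003, 1],
    [0.035, 0.013, 0.08, 0, 0, 0.003, 1],
    [0.052, 0.013, 0.12, 0, 0, 0.003, 1],
    [0.052, 0.013, 0.166, 0, 0, 0.003, 1],
    [0.052, 0.013, 0.166, 0, 0, 0.003, 1],
  ],
)

```text
clock: 2.7
position: [0.504, 0.3253, 0.0693]
tool_rot: [3.137, 0.697, 1.68]
force: [0.2, -0.1, 0.1]
grip_width: 0.0001
finger_force: 0.0
```

```bash
python3 - <<'E'
from h import *; from workcell import *
np.set_printoptions(precision=4,suppress=True)
s=observe(); print(inbox(s["position"]),s["force"])
for p in [(-23,150,66),(-23,130,66),(-23,124,66),(-23,118,66)]: print(p,delta(box(*p),tilt(40),s))
E
```

```text
[-13.3 206.1  69.3] [ 0.1632 -0.0708  0.0971]
(-23, 150, 66) [-0.0819 -0.0193  0.0769  0.0011 -0.0007 -0.0014]
(-23, 130, 66) [-0.1126 -0.0192  0.1026  0.0011 -0.0007 -0.0014]
(-23, 124, 66) [-0.1218 -0.0192  0.1103  0.0011 -0.0007 -0.0014]
(-23, 118, 66) [-0.131  -0.0192  0.118   0.0011 -0.0007 -0.0014]
```

Emit:
play_rows(
  deltas=[
    [-0.012, -0.003, 0.012, 0, 0, 0, 1],
    [-0.028, -0.006, 0.026, 0, 0, 0, 1],
    [-0.042, -0.01, 0.04, 0, 0, 0, 1],
    [-0.056, -0.013, 0.053, 0, 0, 0, 1],
    [-0.07, -0.016, 0.066, 0, 0, 0, 1],
    [-0.084, -0.019, 0.078, 0, 0, 0, 1],
    [-0.096, -0.019, 0.089, 0, 0, 0, 1],
    [-0.106, -0.019, 0.097, 0, 0, 0, 1],
    [-0.106, -0.019, 0.097, 0, 0, 0, 1],
  ],
)

```text
clock: 3.6
position: [0.5027, 0.2536, 0.0658]
tool_rot: [3.136, 0.696, 1.681]
force: [0.4, 0.7, 0.7]
grip_width: -0.0004
finger_force: 0.0
```

```bash
python3 - <<'E'
from h import *; from workcell import *
np.set_printoptions(precision=4,suppress=True)
s=observe(); print(inbox(s["position"]),s["force"],s["moment"])
for p in [(-23,124,66),(-23,118,66)]: print(p,delta(box(*p),tilt(40),s))
E
```

```text
[-22.7 135.   65.8] [0.442  0.6607 0.6683] [ 0.6696  0.0836 -0.0162]
(-23, 124, 66) [-0.0171 -0.0006  0.0139  0.0015 -0.0011 -0.0012]
(-23, 118, 66) [-0.0263 -0.0006  0.0216  0.0015 -0.0011 -0.0012]
```

Emit:
play_rows(
  deltas=[
    [-0.003, 0, 0.0026, 0, 0, 0, 1],
    [-0.006, 0, 0.005, 0, 0, 0, 1],
    [-0.009, 0, 0.0077, 0, 0, 0, 1],
    [-0.009, 0, 0.0077, 0, 0, 0, 1],
  ],
)

```text
clock: 4.0
position: [0.5031, 0.2491, 0.0655]
tool_rot: [3.136, 0.695, 1.682]
force: [-0.9, 1.2, 0.2]
grip_width: -0.0002
finger_force: 0.6
```

Emit:
play_rows(
  deltas=[
    [-0.003, 0, 0.0026, 0, 0, 0, 1],
    [-0.006, 0, 0.005, 0, 0, 0, 1],
    [-0.006, 0, 0.005, 0, 0, 0, 1],
  ],
)

```text
clock: 4.3
position: [0.5032, 0.2485, 0.0653]
tool_rot: [3.135, 0.69, 1.684]
force: [-6.8, 18.8, 6.3]
grip_width: -0.0002
finger_force: 9.9
```

```bash
python3 - <<'E'
from h import *; from workcell import *
np.set_printoptions(precision=4,suppress=True)
s=observe(); print(inbox(s["position"]),s["force"],s["moment"])
w=grab_frame("wrist");im=grab_frame("side")
cv2.imwrite("pics/d2.png",np.hstack([cv2.resize(w[60:260,130:400],(540,400)),cv2.resize(im[190:310,215:290],(250,400))])[:,:,::-1])
E
```

```text
[-22.8 129.9  65.3] [-6.7752 18.8344  6.3415] [ 2.876   1.0467 -0.5774]
```

View pics/d2.png

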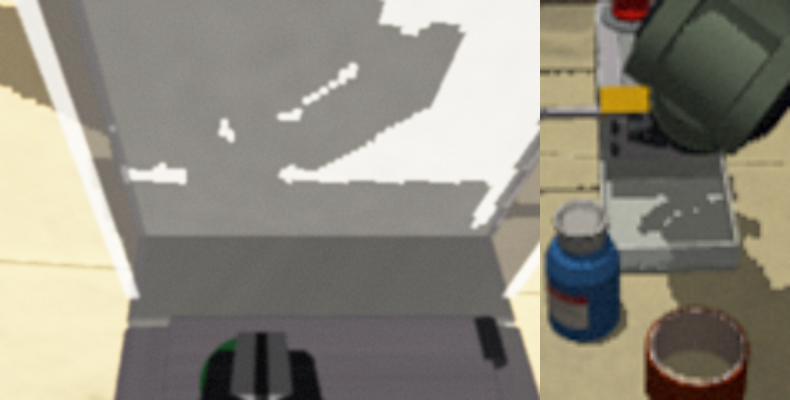

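The door's lower edge now runs straight across the frame, with the fingers on the green disc. The force rose from 1 to 19 N within 0.6 mm, so it sits firmly home. I back off.

Emit:
play_rows(
  deltas=[
    [0.01, 0, -0.0085, 0, 0, 0, 1],
    [0.04, 0, -0.034, 0, 0, 0, 1],
    [0.09, 0, -0.077, 0, 0, 0, 1],
    [0.12, 0, -0.12, 0, 0, 0, 1],
    [0.13, 0, -0.2, 0, 0, 0, 1],
    [0.13, 0, -0.28, 0, 0, 0, 1],
    [0.13, 0, -0.36, 0, 0.06, 0, 1],
    [0.13, 0, -0.42, 0, 0.12, 0, 0.8],
    [0.13, 0, -0.48, 0, 0.18, 0, 0.6],
    [0.13, 0, -0.5, 0, 0.24, 0, 0.6],
  ],
)

```text
clock: 5.4
position: [0.4793, 0.4561, 0.2187]
tool_rot: [3.134, 0.185, 1.685]
force: [1.1, 0.1, -0.2]
grip_width: 0.034
finger_force: 0.0
```

```bash
python3 - <<'E'
from h import *; from workcell import *
np.set_printoptions(precision=4,suppress=True)
s=observe(); print(inbox(s["position"]),s["force"],s["tool_rot"])
print(delta(box(25,-66,230),down(YAW+np.pi),s), delta(box(25,0,300),down(YAW+np.pi*.75),s))
w=grab_frame("wrist");im=grab_frame("side");cv2.imwrite("pics/d3side.png",im[:,:,::-1])
cv2.imwrite("pics/d3.png",np.hstack([cv2.resize(w,(480,360)),cv2.resize(im[190:310,215:295],(240,360))])[:,:,::-1])
E
```

```text
[-23.1 338.8 218.7] [ 1.1111  0.1181 -0.2455] [3.1343 0.1852 1.6853]
[-0.8001  0.0942  0.1276 -0.0666  0.0722 -0.7466] [-0.6962  0.0955 -0.0343 -0.0314  0.0852 -0.3729]
```

View pics/d3.png

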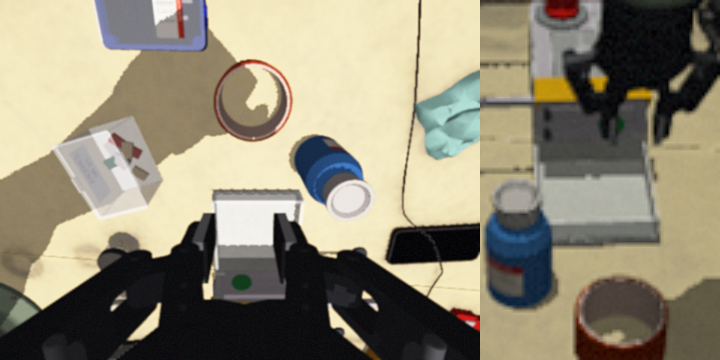

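The side view shows the inner door shut flush with the green disc facing square out. The bottle and tape have not moved. Next I go to the knob.

Emit:
play_rows(
  deltas=[
    [-0.07, 0.005, -0.01, -0.006, 0.006, -0.07, 0.4],
    [-0.15, 0.01, -0.02, -0.012, 0.013, -0.14, 0.2],
    [-0.24, 0.02, 0, -0.018, 0.02, -0.21, 0.1],
    [-0.33, 0.03, 0.02, -0.025, 0.027, -0.28, 0],
    [-0.42, 0.045, 0.04, -0.031, 0.034, -0.35, 0],
    [-0.51, 0.06, 0.06, -0.038, 0.041, -0.42, 0],
    [-0.6, 0.07, 0.08, -0.044, 0.047, -0.49, 0],
    [-0.69, 0.08, 0.1, -0.05, 0.054, -0.56, 0],
    [-0.76, 0.09, 0.115, -0.056, 0.061, -0.63, 0],
    [-0.8, 0.094, 0.128, -0.062, 0.067, -0.695, 0],
  ],
)

```text
clock: 6.5
position: [0.5717, 0.0535, 0.2287]
tool_rot: [-3.117, 0.012, 3.086]
force: [-0.3, 0.7, -0.1]
grip_width: 0.0855
finger_force: 0.0
```

```bash
python3 - <<'E'
from h import *; from workcell import *
np.set_printoptions(precision=4,suppress=True)
s=observe(); print(inbox(s["position"]),s["qpos"],s["tool_rot"])
print(delta(box(25,-66,200),down(YAW+np.pi),s))
c=get_calibration("wrist");w=grab_frame("wrist");cv2.imwrite("pics/k1.png",w[:,:,::-1])
for k in blobs(w,[0,150,60],[8,255,255],(80,40,450,330),60)[:3]: print(cv2.contourArea(k),cv2.minAreaRect(k),inbox(onz(c,cen(k),.146)))
print(proj(c,box(25,-66,146)))
E
```

```text
[ 23.3 -71.6 228.7] [-0.1485  0.44   -0.0872  1.7448  0.0788  0.9549  1.2426] [-3.1168  0.0122  3.0863]
[-0.0007  0.013   0.0572 -0.0123  0.0048 -0.0804]
1561.5 ((277.48284912109375, 185.0376739501953), (43.449310302734375, 50.48395538330078), 24.443954467773438) [ 14.8 -56.8 146. ]
[[270.3338 196.8298]]
```

```bash
python3 - <<'E'
from h import *; from workcell import *
np.set_printoptions(precision=4,suppress=True)
w=cv2.imread("pics/k1.png")[:,:,::-1].copy(); c=get_calibration("wrist")
k=blobs(w,[0,150,60],[8,255,255],(80,40,450,330),60)[0]
m=np.zeros(w.shape[:2],np.uint8);cv2.drawContours(m,[k],-1,255,-1)
v=w[:,:,0]; t=cv2.threshold(v[m>0].reshape(-1,1),0,255,cv2.THRESH_OTSU)[0]
for mm in (((m>0)&(v>t)),((m>0)&(v<=t))):
    for q in cv2.findContours(mm.astype(np.uint8),cv2.RETR_EXTERNAL,cv2.CHAIN_APPROX_NONE)[0]:
        if cv2.contourArea(q)>80:
            print(t,cv2.contourArea(q),cv2.minAreaRect(q),inbox(onz(c,cen(q),.146)))
x,y,ww,h=cv2.boundingRect(k); cv2.imwrite("pics/k1c.png",cv2.resize(w[y-30:y+h+30,x-40:x+ww+40],None,fx=4,fy=4,interpolation=cv2.INTER_CUBIC)[:,:,::-1]); print(x,y)
E
```

```text
148.0 1459.5 ((277.18341064453125, 184.6597900390625), (42.384620666503906, 49.846160888671875), 22.61986541748047) [ 13.5 -62.6 146. ]
257 160
```

View pics/k1c.png

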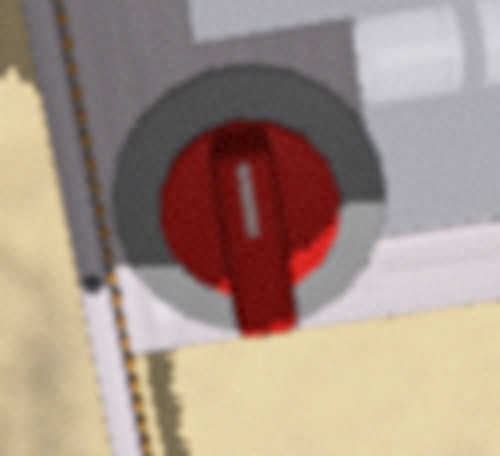

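The crop shows the red bar's top with corners at about (213,155), (270,150), (297,330), (238,333), standing on the red and grey discs.

```bash
python3 - <<'E'
from h import *; from workcell import *
c=get_calibration("wrist")
for u,z in [((213,155),.146),((270,150),.146),((297,330),.146),((238,333),.146),((254,242),.146),((250,198),.116),((250,200),.125)]:
    print(u,inbox(onz(c,(217+u[0]/4,130+u[1]/4),z)))
s=observe(); print(delta(box(23,-64,160),down(YAW+np.pi),s))
E
```

```text
(213, 155) [  0.6 -67.7 146. ]
(270, 150) [  1.3 -55.9 146. ]
(297, 330) [ 41.3 -55.4 146. ]
(238, 333) [ 40.1 -68.  146. ]
(254, 242) [ 20.4 -61.8 146. ]
(250, 198) [ 18.5 -61.2 116. ]
(250, 200) [ 16.7 -61.3 125. ]
[ 0.0061  0.0286  0.1356 -0.0129  0.0041 -0.0748]
```

```bash
echo 'T=T+R.from_euler("z",YAW).apply([-.0035,.003,0])[:2]' >> h.py; python3 - <<'E'
from h import *; print(T,delta(box(25,-66,170),down(YAW+np.pi)),delta(box(25,-66,124),down(YAW+np.pi)))
E
```

```text
[0.53668404 0.12458621] [ 0.0091  0.0295  0.1155 -0.0129  0.0041 -0.0748] [ 0.0101  0.032   0.2075 -0.0129  0.0041 -0.0748]
```

Emit:
play_rows(
  deltas=[
    [0.004, 0.015, 0.05, -0.006, 0.002, -0.06, 0.3],
    [0.009, 0.03, 0.115, -0.013, 0.004, -0.075, 0.4],
    [0.01, 0.031, 0.16, -0.013, 0.004, -0.075, 0.4],
    [0.01, 0.032, 0.2, -0.013, 0.004, -0.075, 0.4],
    [0.01, 0.032, 0.205, -0.013, 0.004, -0.075, 0.4],
    [0.01, 0.032, 0.205, -0.013, 0.004, -0.075, 0.4],
  ],
)

```text
clock: 7.15
position: [0.5688, 0.0708, 0.1262]
tool_rot: [3.139, 0.003, -3.043]
force: [0.7, 0.5, 1.3]
grip_width: 0.0513
finger_force: 0.0
```

Emit:
play_rows(
  deltas=[
    [0, 0, 0, 0, 0, 0, 0.7],
    [0, 0, 0, 0, 0, 0, 1],
    [0, 0, 0, 0, 0, 0, 1],
    [0, 0, 0, 0, 0, 0, 1],
    [0, 0, 0, 0, 0, 0, 1],
  ],
  newtons=40,
)

```text
clock: 7.65
position: [0.5703, 0.0693, 0.1281]
tool_rot: [3.139, 0.008, -3.045]
force: [1.8, -6.8, 5.0]
grip_width: 0.0128
finger_force: 40.5
```

```bash
python3 - <<'E'
from h import *; from workcell import *
np.set_printoptions(precision=4,suppress=True)
s=observe(); print(inbox(s["position"]),s["tool_rot"],s["force"],s["moment"],s["grip_width"],s["finger_force"],s["qpos"])
im=grab_frame("scene");cv2.imwrite("pics/s2.png",im[:,:,::-1])
E
```

```text
[ 27.1 -58.8 128.1] [ 3.1395  0.0081 -3.0449] [ 1.7663 -6.7886  5.0438] [-1.4814 -0.3286  0.0824] 0.01277847152433678 40.451586842536926 [-0.1313  0.5695 -0.1288  1.8285  0.1014  0.7416  1.3533]
```

```bash
python3 - <<'E'
from h import *; from workcell import *
np.set_printoptions(precision=4,suppress=True)
s=observe(); c=get_calibration("wrist")
r=R.from_euler("xyz",s["tool_rot"]); off=r.inv().apply(c["xyz"]-s["position"]); rc=r.inv()*R.from_euler("xyz",c["rotation"])
print("cam in tool",off,rc.as_euler("xyz"))
def at(p,e):
    q=R.from_euler("xyz",e); return dict(c,xyz=np.array(p)+q.apply(off),rotation=(q*rc).as_euler("xyz"))
k=at([.5717,.0535,.2287],[-3.1168,.0122,3.0863])
for u in [(213,155),(270,150),(297,330),(238,333),(254,242)]: print("bar",onz(k,(217+u[0]/4,130+u[1]/4),.146))
# redo visor with pose just before the first wrist picture
m=at([.4776,.2205,.4206],[3.1414,-.0003,1.6877]);f=.64
P=[((249.7,131.7),(-65,135,122)),((333.7,131.7),(65,135,122)),((391*f,112*f),(-65,235,35)),((508*f,112*f),(65,235,35))]
w=[onz(m,u,l[2]/1e3) for u,l in P]; T,y,rr=fit2(np.array([p[1] for p in P])/1e3,w); print("T",T,y); print(rr)
print("knob",world(T,y,[.025,-.066,.146]), "TCP",s["position"],s["force"])
S,D=get_calibration("scene"),get_calibration("side")
print(tri(S,(215.61,166.24),D,(251.83,219.21)),world(T,y,[0,.12,.122]))
E
```

```text
cam in tool [ 0.0701 -0.0006 -0.1424] [-0.2805 -0.0007  1.5704]
bar [0.5483 0.0602 0.146 ]
bar [0.5479 0.072  0.146 ]
bar [0.5877 0.0766 0.146 ]
bar [0.5878 0.0639 0.146 ]
bar [0.5674 0.068  0.146 ]
T [0.5369 0.1306] 0.11992731544747713
[[-0.4473  1.2107]
 [ 0.6389  0.998 ]
 [-1.1673 -1.0532]
 [ 0.9757 -1.1556]]
knob [0.5696 0.0681 0.146 ] TCP [0.5702 0.0693 0.1281] [ 1.5586 -6.9129  5.4878]
(array([0.5271, 0.2461, 0.1176]), np.float64(0.0006923473784934205)) [0.5225 0.2498 0.122 ]
```

The earlier offset came from pictures taken while the arm was still settling. Redone with the matching pose, the box is at (0.537, 0.131), yaw 0.117, which agrees with the grip. Now I turn the knob.

Emit:
play_rows(
  deltas=[
    [-0.005, -0.003, 0, 0, 0, 0.025, 1],
    [-0.015, -0.003, 0, 0, 0, 0.075, 1],
    [-0.026, -0.003, 0, 0, 0, 0.125, 1],
    [-0.036, -0.003, 0, 0, 0, 0.175, 1],
    [-0.047, -0.002, 0, 0, 0, 0.225, 1],
    [-0.057, -0.002, 0, 0, 0, 0.275, 1],
    [-0.068, -0.002, 0, 0, 0, 0.325, 1],
    [-0.078, -0.002, 0, 0, 0, 0.375, 1],
    [-0.084, -0.002, 0, 0, 0, 0.4, 1],
    [-0.084, -0.002, 0, 0, 0, 0.4, 1],
  ],
  newtons=60,
)

```text
clock: 8.7
position: [0.6121, 0.0731, 0.1282]
tool_rot: [3.134, 0.003, 2.399]
force: [0.0, -5.0, 5.1]
grip_width: 0.0126
finger_force: 63.3
```

```bash
cat >> h.py <<'E'
T=np.array([.5369,.1306]);YAW=.116
E
python3 - <<'E'
from h import *; from workcell import *
np.set_printoptions(precision=4,suppress=True)
s=observe(); p=inbox(s["position"]); print(p,s["tool_rot"],s["force"],s["moment"],s["grip_width"],s["finger_force"],s["qpos"])
th=YAW+np.pi-(s["tool_rot"][2]%(2*np.pi)); print("turn",th,"expected x",25+50*th)
r=R.from_euler("xyz",s["tool_rot"]); print("box x in tool",r.inv().apply([np.cos(YAW),np.sin(YAW),0]),"box y",r.inv().apply([-np.sin(YAW),np.cos(YAW),0]))
for a in (1.6,2.0,2.49,2.55): print(a,delta(box(25+50*a,p[1],p[2]),down(YAW+np.pi-a),s))
E
```

```text
[ 68.  -65.8 128.2] [3.1341 0.0031 2.3992] [ 0.0168 -4.9823  5.0699] [-0.8281 -0.2725 -0.0924] 0.012620517178333051 63.32638621330261 [-0.281   0.6285  0.0985  1.7229 -0.0845  0.7863  0.6866]
turn 0.8583467740608897 expected x 67.91733870304449
box x in tool [-0.6537  0.7567  0.0077] box y [0.7568 0.6537 0.0026]
1.6 [-0.0484  0.056   0.0006  0.004   0.0001  0.3541]
2.0 [-0.0745  0.0863  0.0009  0.004  -0.0007  0.5451]
2.49 [-0.1066  0.1234  0.0013  0.004  -0.0018  0.7791]
2.55 [-0.1105  0.1279  0.0013  0.0039 -0.0019  0.8077]
```

Emit:
play_rows(
  deltas=[
    [-0.005, 0.0065, 0, 0, 0, 0.04, 1],
    [-0.0145, 0.015, 0, 0, 0, 0.1, 1],
    [-0.0225, 0.0245, 0, 0, 0, 0.16, 1],
    [-0.031, 0.034, 0, 0, 0, 0.22, 1],
    [-0.039, 0.0435, 0, 0, 0, 0.28, 1],
    [-0.0475, 0.053, 0, 0, 0, 0.34, 1],
    [-0.0555, 0.0625, 0, 0, 0, 0.4, 1],
    [-0.064, 0.072, 0, 0, 0, 0.46, 1],
    [-0.072, 0.0815, 0, 0, 0, 0.52, 1],
    [-0.0765, 0.086, 0, 0, 0, 0.55, 1],
  ],
)

```text
clock: 9.7
position: [0.6687, 0.0791, 0.1282]
tool_rot: [3.137, -0.005, 1.245]
force: [-2.7, -2.7, 4.0]
grip_width: 0.0126
finger_force: 63.2
```

```bash
python3 - <<'E'
from h import *; from workcell import *
np.set_printoptions(precision=4,suppress=True)
s=observe(); p=inbox(s["position"]); print(p,s["tool_rot"],s["force"],s["moment"],s["grip_width"],s["qpos"])
th=YAW+np.pi-(s["tool_rot"][2]%(2*np.pi)); print("turn",th,"expected x",25+50*th)
for a in (2.0,2.49,2.53): print(a,delta(box(25+50*a,p[1],p[2]),down(YAW+np.pi-a),s))
E
```

```text
[125.  -66.4 128.2] [ 3.1372 -0.0052  1.2447] [-2.7164 -2.7105  4.0358] [-0.8733  0.651  -0.0976] 0.012637191424897961 [-0.455   0.7493  0.4082  1.5682 -0.3581  0.8924 -0.2455]
turn 2.0128677932743506 expected x 125.64338966371753
2.0 [ 0.0001  0.0001  0.0001  0.0021 -0.0025 -0.0061]
2.49 [ 0.021   0.0443  0.0004  0.0015 -0.0029  0.2278]
2.53 [ 0.0228  0.048   0.0004  0.0014 -0.003   0.2469]
```

Emit:
play_rows(
  deltas=[
    [0.004, 0.008, 0, 0, 0, 0.04, 1],
    [0.009, 0.018, 0, 0, 0, 0.09, 1],
    [0.013, 0.028, 0, 0, 0, 0.14, 1],
    [0.018, 0.037, 0, 0, 0, 0.19, 1],
    [0.022, 0.045, 0, 0, 0, 0.232, 1],
    [0.0225, 0.047, 0, 0, 0, 0.242, 1],
    [0.0225, 0.047, 0, 0, 0, 0.25, 1],
    [0.0225, 0.047, 0, 0, 0, 0.25, 1],
  ],
)

```text
clock: 10.5
position: [0.6934, 0.0821, 0.1282]
tool_rot: [3.142, -0.005, 0.726]
force: [-8.3, -5.2, 7.1]
grip_width: 0.0126
finger_force: 63.8
```

```bash
python3 - <<'E'
from h import *; from workcell import *
np.set_printoptions(precision=4,suppress=True)
s=observe(); p=inbox(s["position"]); print(p,s["tool_rot"],s["force"],s["moment"])
th=YAW+np.pi-(s["tool_rot"][2]%(2*np.pi)); print("turn",th,"expected x",25+50*th)
E
```

```text
[149.8 -66.3 128.2] [ 3.1415 -0.0051  0.726 ] [-8.3459 -5.2443  7.0617] [-1.3847  1.8242  0.5246]
turn 2.5316425569547008 expected x 151.58212784773502
```

Emit:
play_rows(
  deltas=[
    [0.022, 0.046, 0, 0, 0, 0, 0.7],
    [0, 0, 0, 0, 0, 0, 0.4],
    [0, 0, 0, 0, 0, 0, 0.4],
    [0, 0, -0.03, 0, 0, 0, 0.4],
    [0, 0, -0.1, 0, 0, 0, 0.3],
    [0, 0, -0.19, 0, 0, 0, 0.2],
    [0, 0, -0.28, 0, 0, 0, 0],
  ],
)

```text
clock: 11.2
position: [0.6937, 0.0815, 0.271]
tool_rot: [3.14, -0.007, 0.725]
force: [1.6, 0.4, 1.0]
grip_width: 0.0806
finger_force: 0.0
```

I wrote a stray shift into the first row of that release. I'll check whether the hatch is still fully open and look at the driver.

```bash
python3 - <<'E'
from h import *; print(delta(box(0,-10,270),down(YAW+np.pi/2)))
E
```

```text
[-1.810e-01 -2.651e-01  1.000e-04  2.500e-03 -2.900e-03 -4.590e-01]
```

Emit:
play_rows(
  deltas=[
    [-0.02, -0.03, -0.03, 0, 0, -0.05, 0],
    [-0.04, -0.06, -0.03, 0, 0, -0.11, 0],
    [-0.07, -0.1, -0.02, 0, 0, -0.17, 0],
    [-0.1, -0.14, 0, 0, 0, -0.24, 0],
    [-0.13, -0.18, 0, 0, 0, -0.31, 0],
    [-0.15, -0.22, 0, 0, 0, -0.37, 0],
    [-0.17, -0.25, 0, 0, 0, -0.43, 0],
    [-0.181, -0.265, 0, 0, 0, -0.459, 0],
    [-0.181, -0.265, 0, 0, 0, -0.459, 0],
    [-0.181, -0.265, 0, 0, 0, -0.459, 0],
  ],
)

```text
clock: 12.2
position: [0.5388, 0.1209, 0.2681]
tool_rot: [3.134, -0.004, 1.685]
force: [0.3, -0.9, 0.7]
grip_width: 0.0859
finger_force: 0.0
```

```bash
python3 - <<'E'
from h import *; from workcell import *; import pickle
np.set_printoptions(precision=4,suppress=True)
s=observe(); c=get_calibration("wrist"); im=grab_frame("wrist"); s2=observe(); print(inbox(s["position"]),inbox(s2["position"]),s2["force"])
pickle.dump(c,open("w2.pkl","wb")); cv2.imwrite("pics/w2r.png",im[:,:,::-1]); cv2.imwrite("pics/w2.png",cv2.resize(im,(800,600),interpolation=cv2.INTER_CUBIC)[:,:,::-1])
print("knob open proj*1/.64",proj(c,box(149.5,-66,146))/.64,"visor",proj(c,[box(-65,135,122),box(65,135,122)])/.64)
E
```

```text
[  0.7  -9.9 268.1] [  0.7  -9.9 267.8] [-0.0726  0.3008 -0.8467]
knob open proj*1/.64 [[627.1454 369.4832]] visor [[293.0913  42.8411]
 [512.0621  42.8897]]
```

View pics/w2.png

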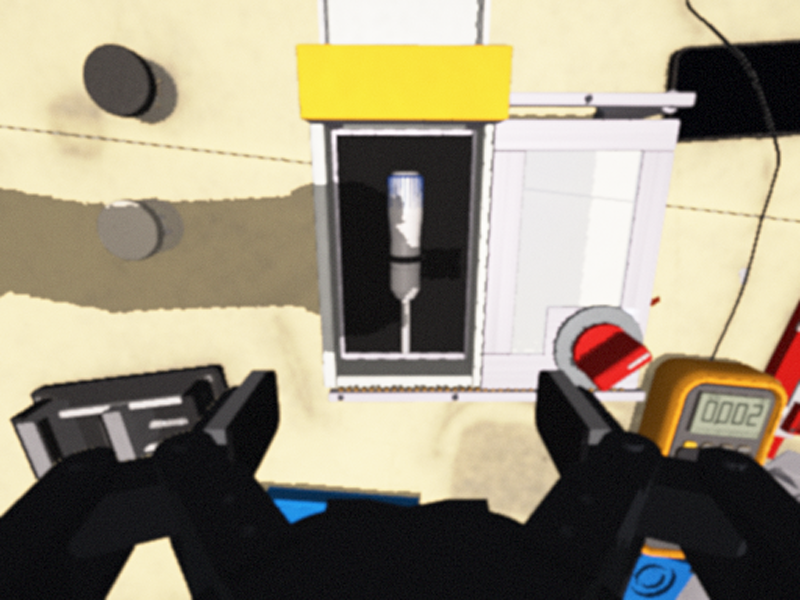

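The view shows the hatch slid right, its far edge at (680,122) near the rail end (695,99). The driver lies at column 405, from its butt (172) to the barrel's end (~300), with the shank down to 352.

```bash
python3 - <<'E'
from h import *; import pickle
C=pickle.load(open("w2.pkl","rb"));f=.64
g=lambda u,v,z: print((u,v),inbox(onz(C,(u*f,v*f),z)))
print("hatch");g(680,122,.102);g(665,250,.102);g(487,122,.102);g(482,388,.102);print("rail");g(695,99,.105)
print("visor");g(298,44,.122);g(512,44,.122)
print("driver");[g(405,v,.072) for v in (172,300,352)];g(389,200,.072);g(422,200,.072);g(406,236,.072)
print("chamber");g(333,131,.095);g(486,131,.095);g(330,388,.102)
a=onz(C,(405*f,352*f),.072);b=onz(C,(406*f,180*f),.072);print("driver yaw rel",np.arctan2(*(b-a)[[1,0]])-np.pi/2-YAW)
print("bar");[g(u,v,.146) for u,v in ((575,350),(612,325),(652,352),(600,388))]
from workcell import observe; s=observe(); p=s["position"]; print(inbox(p))
E
```

```text
hatch
(680, 122) [184.9  93.3 102. ]
(665, 250) [188.8   7.2 102. ]
(487, 122) [ 55.9  93.4 102. ]
(482, 388) [  61.5 -102.1  102. ]
rail
(695, 99) [190.5 106.9 105. ]
visor
(298, 44) [-62.1 134.4 122. ]
(512, 44) [ 65.  134.4 122. ]
driver
(405, 172) [ 1.3 61.8 72. ]
(405, 300) [  1.  -38.2  72. ]
(405, 352) [  0.9 -83.9  72. ]
(389, 200) [-11.   41.3  72. ]
(422, 200) [14.3 41.2 72. ]
(406, 236) [ 2.  13.8 72. ]
chamber
(333, 131) [-47.8  88.6  95. ]
(486, 131) [56.7 88.4 95. ]
(330, 388) [ -58.3 -101.4  102. ]
driver yaw rel -0.008239422446889702
bar
(575, 350) [113.  -51.8 146. ]
(612, 325) [135.3 -34.4 146. ]
(652, 352) [164.3 -53.5 146. ]
(600, 388) [132.9 -79.6 146. ]
[  0.7  -9.9 267.8]
```

```bash
python3 - <<'E'
from h import *; import pickle
C=pickle.load(open("w2.pkl","rb")); im=cv2.imread("pics/w2r.png")[:,:,::-1].copy()
x0,y0=350,195; roi=im[y0:260,x0:425]
r,g,b=[roi[:,:,i].astype(int) for i in range(3)]
for nm,m in (("bright red",(r>200)&(g<110)),("dark red",(r>80)&(r<=200)&(g<70)),("pale in red",(r>150)&(g>110)&(b>90))):
    n,l,st,ce=cv2.connectedComponentsWithStats(m.astype(np.uint8))
    for i in range(1,n):
        if 6<st[i,4]<900:
            ys,xs=np.where(l==i); pts=np.c_[xs+x0,ys+y0]
            W=np.array([inbox(onz(C,p,.146)) for p in pts])[:,:2]; w,v=np.linalg.eigh(np.cov(W.T)); print(nm,st[i],W.mean(0).round(1),"ang",np.round(np.arctan2(v[1,1],v[0,1])%np.pi,3),"sd",np.sqrt(w).round(1))
E
```

```text
bright red [ 19  13  29  22 246] [124.6 -43.2] ang 0.631 sd [3.  8.1]
bright red [ 31  27  36  28 301] [145.1 -66.3] ang 0.705 sd [ 3.4 10.9]
dark red [ 16  12  46  43 621] [133.1 -53.4] ang 0.272 sd [ 9.2 11.4]
dark red [ 63  37  12  28 211] [171.5 -80.1] ang 1.588 sd [2.8 8.6]
```

The knob bar now reads about 2.44 rad at x ≈ 145 mm, so it may have been dragged back a few millimetres. I'll regrip it and run it to the stop again.

```bash
python3 - <<'E'
from h import *; 
for z in (200,128): print(delta(box(147,-66,z),down(YAW+np.pi-2.46)))
E
```

```text
[-0.112   0.2918  0.1373  0.0026 -0.0031  0.4235]
[-0.1124  0.2907  0.2813  0.0026 -0.0031  0.4235]
```

Emit:
play_rows(
  deltas=[
    [-0.02, 0.04, 0, 0, 0, 0.06, 0.2],
    [-0.04, 0.1, 0.02, 0, 0, 0.12, 0.4],
    [-0.06, 0.16, 0.04, 0, 0, 0.19, 0.4],
    [-0.08, 0.21, 0.07, 0, 0, 0.26, 0.4],
    [-0.1, 0.26, 0.1, 0, 0, 0.33, 0.4],
    [-0.112, 0.29, 0.13, 0.003, -0.003, 0.4, 0.4],
    [-0.112, 0.291, 0.15, 0.003, -0.003, 0.423, 0.4],
    [-0.112, 0.291, 0.21, 0.003, -0.003, 0.423, 0.4],
    [-0.112, 0.291, 0.27, 0.003, -0.003, 0.423, 0.4],
    [-0.112, 0.291, 0.281, 0.003, -0.003, 0.423, 0.4],
  ],
)

```text
clock: 13.25
position: [0.6886, 0.0828, 0.1238]
tool_rot: [-3.138, 0.005, 0.8]
force: [-0.4, -0.5, -0.2]
grip_width: 0.0513
finger_force: 0.0
```

Emit:
play_rows(
  deltas=[
    [0, 0, 0, 0, 0, 0, 0.4],
    [0, 0, 0, 0, 0, 0, 0.7],
    [0, 0, 0, 0, 0, 0, 1],
    [0, 0, 0, 0, 0, 0, 1],
    [0, 0, 0, 0, 0, 0, 1],
  ],
  newtons=50,
)

```text
clock: 13.75
position: [0.6907, 0.0828, 0.1288]
tool_rot: [3.141, -0.001, 0.801]
force: [1.6, -1.8, 6.7]
grip_width: 0.0129
finger_force: 52.1
```

```bash
python3 - <<'E'
from h import *; from workcell import *
np.set_printoptions(precision=4,suppress=True)
s=observe(); p=inbox(s["position"]); print(p,s["tool_rot"],s["force"],s["moment"],s["grip_width"])
th=YAW+np.pi-(s["tool_rot"][2]%(2*np.pi)); print("turn",th,"expected x",25+50*th)
r=R.from_euler("xyz",s["tool_rot"]); print("box x in tool",r.inv().apply([np.cos(YAW),np.sin(YAW),0]))
for a in (2.49,2.54): print(a,delta(box(25+50*a,p[1],p[2]),down(YAW+np.pi-a),s))
E
```

```text
[147.2 -65.3 128.8] [ 3.1412 -0.0007  0.8013] [ 1.6052 -1.7766  6.6817] [-0.343  -0.2822  0.1238] 0.012860502834426845
turn 2.4562882165415916 expected x 147.8144108270796
box x in tool [0.7742 0.6329 0.0008]
2.49 [ 0.0035  0.0029  0.0001  0.0002 -0.0003  0.0161]
2.54 [ 0.0074  0.0061  0.0001  0.0002 -0.0003  0.04  ]
```

Emit:
play_rows(
  deltas=[
    [0.0025, 0.002, 0, 0, 0, 0.012, 1],
    [0.005, 0.004, 0, 0, 0, 0.025, 1],
    [0.0075, 0.006, 0, 0, 0, 0.04, 1],
    [0.0075, 0.006, 0, 0, 0, 0.05, 1],
    [0.0075, 0.006, 0, 0, 0, 0.05, 1],
  ],
)

```text
clock: 14.25
position: [0.6945, 0.0832, 0.1288]
tool_rot: [-3.141, 0.001, 0.697]
force: [-6.3, -3.0, 10.9]
grip_width: 0.0126
finger_force: 58.5
```

Emit:
play_rows(
  deltas=[
    [0, 0, 0, 0, 0, 0, 0.7],
    [0, 0, 0, 0, 0, 0, 0.4],
    [0, 0, 0, 0, 0, 0, 0.4],
    [0, 0, -0.03, 0, 0, 0, 0.4],
    [0, 0, -0.1, 0, 0, 0, 0.4],
    [0, 0, -0.19, 0, 0, 0, 0.4],
    [0, 0, -0.2, 0, 0, 0, 0.4],
  ],
)

```text
clock: 14.95
position: [0.6968, 0.0833, 0.2339]
tool_rot: [3.139, -0.005, 0.696]
force: [0.3, -0.7, -0.3]
grip_width: 0.0511
finger_force: 0.0
```

```bash
python3 - <<'E'
from h import *; 
from workcell import *
s=observe(); print(inbox(s["position"]),s["clock"])
for z in (200,120,63): print(delta(box(1.5,8,z),down(YAW+np.pi/2-.005)))
E
```

```text
[153.3 -65.5 233.9] 14.95
[-0.1736 -0.2897  0.0661  0.0024 -0.0016 -0.4705]
[-0.1744 -0.2901  0.2261  0.0024 -0.0016 -0.4705]
[-0.175  -0.2904  0.3401  0.0024 -0.0016 -0.4705]
```

Emit:
play_rows(
  deltas=[
    [-0.02, -0.03, -0.02, 0, 0, -0.06, 0.4],
    [-0.05, -0.08, -0.02, 0, 0, -0.12, 0.4],
    [-0.08, -0.13, -0.02, 0, 0, -0.19, 0.4],
    [-0.11, -0.18, 0, 0, 0, -0.26, 0.4],
    [-0.14, -0.23, 0.02, 0, 0, -0.33, 0.4],
    [-0.16, -0.27, 0.05, 0, 0, -0.4, 0.4],
    [-0.174, -0.29, 0.08, 0.002, -0.002, -0.46, 0.4],
    [-0.174, -0.29, 0.12, 0.002, -0.002, -0.47, 0.4],
    [-0.174, -0.29, 0.16, 0.002, -0.002, -0.47, 0.4],
    [-0.174, -0.29, 0.16, 0.002, -0.002, -0.47, 0.4],
  ],
)

```text
clock: 15.95
position: [0.5339, 0.1388, 0.1464]
tool_rot: [-3.132, 0.002, 1.681]
force: [-0.9, 0.7, 0.6]
grip_width: 0.0512
finger_force: 0.0
```

```bash
python3 - <<'E'
from h import *; 
from workcell import *
s=observe(); print(inbox(s["position"]),s["tool_rot"],s["clock"])
for z in (120,63): print(delta(box(1.3,8,z),down(YAW+np.pi/2-.005)))
E
```

```text
[ -2.    8.5 146.4] [-3.13189043e+00  1.84024276e-03  1.68093665e+00] 15.95
[-0.0009  0.0072  0.0528 -0.0046  0.0009 -0.0004]
[-0.0007  0.0083  0.1668 -0.0046  0.0009 -0.0004]
```

Emit:
play_rows(
  deltas=[
    [0, 0.003, 0.03, -0.003, 0, 0, 0.4],
    [0, 0.004, 0.06, -0.004, 0, 0, 0.4],
    [0, 0.004, 0.1, -0.004, 0, 0, 0.4],
    [0, 0.004, 0.13, -0.004, 0, 0, 0.4],
    [0, 0.004, 0.15, -0.004, 0, 0, 0.4],
    [0, 0.004, 0.15, -0.004, 0, 0, 0.4],
  ],
)

```text
clock: 16.55
position: [0.5361, 0.1391, 0.0724]
tool_rot: [3.141, 0.001, 1.681]
force: [0.6, -0.3, -0.5]
grip_width: 0.0512
finger_force: 0.0
```

```bash
python3 - <<'E'
from h import *; 
from workcell import *
s=observe(); print(inbox(s["position"]),s["tool_rot"],s["force"],delta(box(1.3,8,63),down(YAW+np.pi/2-.005)))
E
```

```text
[ 0.2  8.6 72.4] [3.14128468e+00 1.37196175e-03 1.68103575e+00] [ 0.62735243 -0.28419816 -0.45206132] [-0.0011  0.0022  0.0189  0.0001  0.0007 -0.0004]
```

Emit:
play_rows(
  deltas=[
    [0, 0.002, 0.01, 0, 0, 0, 0.4],
    [0, 0.002, 0.02, 0, 0, 0, 0.45],
    [0, 0.002, 0.02, 0, 0, 0, 0.55],
    [0, 0.002, 0.02, 0, 0, 0, 0.65],
    [0, 0.002, 0.02, 0, 0, 0, 0.8],
    [0, 0.002, 0.02, 0, 0, 0, 0.8],
    [0, 0.002, 0.02, 0, 0, 0, 1],
    [0, 0.002, 0.02, 0, 0, 0, 1],
  ],
  newtons=40,
)

```text
clock: 17.35
position: [0.5372, 0.1394, 0.0629]
tool_rot: [3.14, 0.001, 1.681]
force: [-1.3, -0.1, 7.1]
grip_width: 0.0228
finger_force: 39.3
```

```bash
python3 - <<'E'
from h import *; 
from workcell import *
s=observe(); print(inbox(s["position"]),s["tool_rot"],s["force"],s["moment"],s["grip_width"],s["finger_force"])
E
```

```text
[ 1.4  8.7 62.9] [3.14031735e+00 9.51313974e-04 1.68112137e+00] [-1.2898547  -0.11075423  7.11015638] [-0.09633088  0.43697065  0.03670232] 0.022762792077242827 39.33704961946205
```

The grip is a little above the barrel's widest line, so I will open slightly, go 3 mm lower and grip again.

Emit:
play_rows(
  deltas=[
    [0, 0, 0, 0, 0, 0, 0.5],
    [0, 0, 0, 0, 0, 0, 0.5],
    [0, 0, 0.006, 0, 0, 0, 0.5],
    [0, 0, 0.006, 0, 0, 0, 0.6],
    [0, 0, 0.006, 0, 0, 0, 0.7],
    [0, 0, 0.006, 0, 0, 0, 0.85],
    [0, 0, 0.006, 0, 0, 0, 1],
    [0, 0, 0.006, 0, 0, 0, 1],
  ],
  newtons=50,
)

```text
clock: 18.15
position: [0.5371, 0.1393, 0.0596]
tool_rot: [3.141, 0.001, 1.681]
force: [-0.8, -0.5, 5.0]
grip_width: 0.0223
finger_force: 49.2
```

Emit:
play_rows(
  deltas=[
    [0, 0, -0.01, 0, 0, 0, 1],
    [0, 0, -0.03, 0, 0, 0, 1],
    [0, 0, -0.07, 0, 0, 0, 1],
    [0, 0, -0.13, 0, 0, 0, 1],
    [0, 0, -0.2, 0, 0, 0, 1],
    [0, 0, -0.28, 0, 0, 0, 1],
    [0, 0, -0.28, 0, 0, 0, 1],
  ],
)

```text
clock: 18.85
position: [0.5391, 0.1398, 0.2047]
tool_rot: [3.134, -0.001, 1.681]
force: [1.2, -0.4, -2.1]
grip_width: 0.0226
finger_force: 49.4
```

```bash
python3 - <<'E'
from h import *; from workcell import *
np.set_printoptions(precision=4,suppress=True)
s=observe(); print(s["position"],s["force"],s["moment"],s["grip_width"],s["finger_force"])
im=grab_frame("wrist"); sc=grab_frame("scene"); cv2.imwrite("pics/l1.png",np.hstack([cv2.resize(im,(400,300)),cv2.resize(sc[140:350,180:400],(400,382))[:300]])[:,:,::-1])
cv2.imwrite("pics/l1s.png",sc[:,:,::-1])
S=get_calibration("scene")
# cutters: dark pixels in tray area of first scene picture
a=cv2.imread("pics/scene0.png")[:,:,::-1].copy(); h=cv2.cvtColor(a,cv2.COLOR_RGB2HSV)
m=((h[:,:,0]<20)|(h[:,:,0]>150)|(h[:,:,1]<90)).astype(np.uint8); z=np.zeros_like(m); z[280:312,325:368]=m[280:312,325:368]
n,l,st,ce=cv2.connectedComponentsWithStats(z)
for i in range(1,n):
    if st[i,4]>20:
        ys,xs=np.where(l==i);W=np.array([onz(S,p,.008) for p in zip(xs,ys)]);print(st[i],W.min(0),W.max(0),W.mean(0))
E
```

```text
[0.5391 0.1398 0.2047] [ 1.159  -0.4223 -2.1241] [-0.0364 -0.0426  0.0106] 0.022624989103475344 49.438889365978866
[333 285  31  25 168] [ 0.444  -0.4141  0.008 ] [ 0.5588 -0.3814  0.008 ] [ 0.5008 -0.3975  0.008 ]
[349 297  19  15 140] [ 0.4569 -0.4629  0.008 ] [ 0.5332 -0.4304  0.008 ] [ 0.4936 -0.4426  0.008 ]
```

View pics/l1.png

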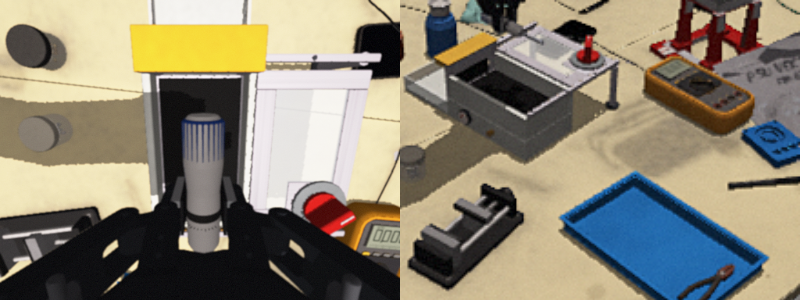

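The driver is held level, clear of the chamber, with butt, barrel and shank visible. The tray is unchanged, and its free space runs from y −0.164 to −0.381 ahead of the cutters. On to the tray.

```bash
python3 - <<'E'
from h import *; print(delta([.503,-.252,.12],down(1.582)))
E
```

```text
[-7.711e-01 -1.546e-01  1.607e-01  1.200e-03  1.000e-04  4.740e-02]
```

Emit:
play_rows(
  deltas=[
    [-0.04, -0.008, 0, 0, 0, 0.005, 1],
    [-0.11, -0.022, 0, 0, 0, 0.01, 1],
    [-0.2, -0.04, 0, 0, 0, 0.015, 1],
    [-0.29, -0.058, 0, 0, 0, 0.02, 1],
    [-0.38, -0.076, 0.02, 0, 0, 0.025, 1],
    [-0.47, -0.094, 0.05, 0, 0, 0.03, 1],
    [-0.56, -0.112, 0.08, 0, 0, 0.035, 1],
    [-0.65, -0.13, 0.11, 0, 0, 0.04, 1],
    [-0.72, -0.144, 0.14, 0, 0, 0.047, 1],
    [-0.771, -0.155, 0.16, 0, 0, 0.047, 1],
  ],
)

```text
clock: 19.95
position: [0.5001, -0.2553, 0.1178]
tool_rot: [-3.14, 0.001, 1.579]
force: [0.3, 0.8, -1.5]
grip_width: 0.0229
finger_force: 49.4
```

Emit:
play_rows(
  deltas=[
    [0, 0, 0, 0, 0, 0, 1],
    [0, 0, 0, 0, 0, 0, 1],
    [0, 0, 0, 0, 0, 0, 1],
  ],
)

```text
clock: 20.25
position: [0.5023, -0.2515, 0.1196]
tool_rot: [3.141, 0.0, 1.583]
force: [-0.3, -0.1, -2.8]
grip_width: 0.0228
finger_force: 49.5
```

```bash
python3 - <<'E'
from h import *; from workcell import *
np.set_printoptions(precision=4,suppress=True)
s=observe(); print(s["position"],s["tool_rot"],s["force"],s["grip_width"])
c=get_calibration("wrist"); im=grab_frame("wrist"); cv2.imwrite("pics/t1.png",im[:,:,::-1])
k=blobs(im,[98,130,50],[114,255,255],(0,0,512,384),300)
for q in k[:2]: 
    print(cv2.contourArea(q),cv2.boundingRect(q)); h=cv2.convexHull(q)[:,0]; W=np.array([onz(c,p,.028) for p in h]); print("rim",W.min(0),W.max(0))
print(delta([.503,-.252,.03],down(1.582)),delta([.503,-.252,.006],down(1.582)))
E
```

```text
[ 0.5023 -0.2515  0.1196] [3.1413 0.0004 1.5834] [-0.3097 -0.1035 -2.813 ] 0.022766591912513436
33128.0 (145, 71, 231, 203)
rim [ 0.4108 -0.3321  0.028 ] [ 0.5939 -0.1505  0.028 ]
[-0.0012  0.0007  0.1796  0.0004  0.0003  0.0009] [-0.0012  0.0006  0.2276  0.0004  0.0003  0.0009]
```

Emit:
play_rows(
  deltas=[
    [0, 0, 0.05, 0, 0, 0, 1],
    [0, 0, 0.1, 0, 0, 0, 1],
    [0, 0, 0.15, 0, 0, 0, 1],
    [0, 0, 0.19, 0, 0, 0, 1],
    [0, 0, 0.21, 0, 0, 0, 1],
    [0, 0, 0.22, 0, 0, 0, 1],
    [0, 0, 0.224, 0, 0, 0, 1],
    [0, 0, 0.224, 0, 0, 0, 1],
  ],
)

```text
clock: 21.1
position: [0.503, -0.2524, 0.0085]
tool_rot: [3.14, 0.001, 1.583]
force: [-0.8, 0.8, -2.0]
grip_width: 0.0228
finger_force: 49.5
```

Emit:
play_rows(
  deltas=[
    [0, 0, 0.003, 0, 0, 0, 1],
    [0, 0, 0.003, 0, 0, 0, 1],
  ],
)

```text
clock: 21.3
position: [0.5029, -0.2524, 0.0068]
tool_rot: [3.14, 0.001, 1.583]
force: [-0.6, -0.1, -2.2]
grip_width: 0.0227
finger_force: 49.5
```

Emit:
play_rows(
  deltas=[
    [0, 0, 0.002, 0, 0, 0, 1],
    [0, 0, 0.004, 0, 0, 0, 1],
    [0, 0, 0.004, 0, 0, 0, 1],
  ],
)

```text
clock: 21.6
position: [0.5026, -0.2524, 0.0043]
tool_rot: [3.141, 0.001, 1.583]
force: [-1.1, -0.5, -2.0]
grip_width: 0.0228
finger_force: 49.5
```

Emit:
play_rows(
  deltas=[
    [0, 0, 0.002, 0, 0, 0, 1],
    [0, 0, 0.003, 0, 0, 0, 1],
    [0, 0, 0.003, 0, 0, 0, 1],
  ],
)

```text
clock: 21.9
position: [0.5027, -0.2525, 0.0036]
tool_rot: [3.14, 0.001, 1.583]
force: [-3.8, 2.5, 14.7]
grip_width: 0.0225
finger_force: 51.3
```

Contact. Release slowly and rise.

Emit:
play_rows(
  deltas=[
    [0, 0, -0.003, 0, 0, 0, 1],
    [0, 0, -0.003, 0, 0, 0, 0.65],
    [0, 0, -0.003, 0, 0, 0, 0.55],
    [0, 0, -0.003, 0, 0, 0, 0.45],
    [0, 0, -0.003, 0, 0, 0, 0.45],
    [0, 0, -0.02, 0, 0, 0, 0.45],
    [0, 0, -0.06, 0, 0, 0, 0.45],
    [0, 0, -0.14, 0, 0, 0, 0.45],
    [0, 0, -0.24, 0, 0, 0, 0.4],
    [0, 0, -0.34, 0, 0, 0, 0.4],
  ],
)

```text
clock: 22.9
position: [0.5019, -0.2522, 0.1751]
tool_rot: [3.141, 0.001, 1.582]
force: [0.8, -0.3, 0.4]
grip_width: 0.0511
finger_force: 0.0
```

Emit:
play_rows(
  deltas=[
    [0, 0, -0.06, 0, 0, 0, 0.4],
    [0, 0, -0.16, 0, 0, 0, 0.4],
    [0, 0, -0.2, 0, 0, 0, 0.4],
    [0, 0, -0.2, 0, 0, 0, 0.4],
    [0, 0, -0.2, 0, 0, 0, 0.4],
  ],
)

```text
clock: 23.4
position: [0.5022, -0.2519, 0.2731]
tool_rot: [3.14, 0.001, 1.583]
force: [0.2, 0.3, -0.5]
grip_width: 0.0508
finger_force: 0.0
```

```bash
python3 - <<'E'
from h import *; from workcell import *
np.set_printoptions(precision=4,suppress=True)
s=observe(); print(s["position"],s["force"],s["clock"],s["grip_width"])
c=get_calibration("wrist"); S,D=get_calibration("scene"),get_calibration("side")
w,sc,sd=grab_frame("wrist"),grab_frame("scene"),grab_frame("side"); w2=grab_frame("wrist")
print("frame diff",np.abs(w.astype(int)-w2).mean())
def comps(im,cc,z,win):
    h=cv2.cvtColor(im,cv2.COLOR_RGB2HSV); m=(~((h[:,:,0]>95)&(h[:,:,0]<118)&(h[:,:,1]>110))).astype(np.uint8)
    poly=proj(cc,[[x,y,.004] for x,y in win]).astype(np.int32); k=np.zeros_like(m); cv2.fillConvexPoly(k,poly,1)
    n,l,st,ce=cv2.connectedComponentsWithStats(m&k)
    for i in range(1,n):
        if st[i,4]>15:
            ys,xs=np.where(l==i); W=np.array([onz(cc,p,z) for p in zip(xs,ys)]); print(st[i,4],W.min(0)[:2],W.max(0)[:2],W.mean(0)[:2])
win=[(.44,-.18),(.565,-.18),(.565,-.415),(.44,-.415)]
print("wrist");comps(w,c,.013,win);print("scene");comps(sc,S,.01,win)
print("scene before");comps(cv2.imread("pics/scene0.png")[:,:,::-1].copy(),S,.01,win)
# bystanders and door in side view: change against picture before / after door was shut
a=cv2.imread("pics/side0.png")[:,:,::-1].astype(int); d=np.abs(a-sd).max(2)
for n,(x0,y0,x1,y1) in dict(bottle=(212,250,242,292),tape=(244,280,280,318),fix=(285,182,340,206)).items(): print(n,(d[y0:y1,x0:x1]>60).mean().round(3))
g=blobs(sd,[40,80,40],[85,255,255],(225,225,280,255),5); print("disc px",[cen(q).round(1) for q in g],"expected shut",proj(D,box(-23,112,69)))
E
```

```text
[ 0.5022 -0.2519  0.2731] [ 0.1603  0.3318 -0.5045] 23.4 0.050837846009372134
frame diff 3.145143296983507
wrist
1207 [ 0.4906 -0.3471] [ 0.5153 -0.1984] [ 0.503  -0.2536]
556 [ 0.4466 -0.4088] [ 0.5574 -0.3782] [ 0.5041 -0.3937]
scene
278 [ 0.4905 -0.3433] [ 0.5245 -0.1904] [ 0.508  -0.2515]
172 [ 0.4425 -0.4151] [ 0.557  -0.3825] [ 0.4999 -0.3988]
scene before
172 [ 0.4425 -0.4151] [ 0.557  -0.3825] [ 0.4999 -0.3988]
bottle 0.0
tape 0.0
fix 0.173
disc px [array([258.4, 231. ])] expected shut [[259.2508 229.8671]]
```

The driver lies flat in the tray (y −0.20 to −0.35) and the cutters, bottle and tape have not moved. The door disc sits at its shut position, and the hatch was left at its stop.

```bash
python3 -c "
from workcell import *
print(job_done())"
```

```text
the job is handed in; nothing more can be done
None
```

I pressed the inner door firmly shut, opened the hatch to its stop, laid the driver flat in the tray and handed the job in at about 24 s; one stray 25 mm shift while gripping the knob went unmeasured for force, and I did not photograph the hatch again after re-running it to its stop.

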